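Clear the perfume tray and put the spectacle case in the jewellery chest

TASK

Put the spectacle case away in the top drawer of the little chest. The perfume tray stands in the drawer's way: slide it, with its bottles standing on it, along the table to either side until it is right out of the way, without lifting it; then pull the drawer wide open, lay the case flat in it without dropping it, and push the drawer fully shut. Knock over no bottle, do not let the drawer strike the bottles or the tray, and leave the lamp, clock and dish where they are.

Things in the scene. Friction and masses are not known exactly. Their poses are not given: they have to be found in the camera images.
- chest: Fixed dark-wood table-top chest, two drawers one above the other, fronts towards the robot. 260 wide (its y), 210 deep (its x), 165 mm high; the 15 mm top board overhangs up to 8 mm. Origin: centre of its underside, on the table; x points from front to back, z up. The drawers' fronts lie in the plane x = -105 mm (when shut) and slide out along -x.
- top_drawer (a joint): How far the top drawer is out along the chest's -x, in m: 0 shut, 0.15 at its stop; starts up to 0.018 ajar. 1.5 N of friction, light damping; stays where left. Front 230 wide, 58 high, 12 mm thick, from 92 to 150 mm above the table. Inside 204 wide, 165 mm front to back, side walls 43 mm above its floor.
- top_drawer_handle (a point): Middle of the bar of the top drawer's brass bow handle, moving with the drawer: a level round bar 9 mm thick and 76 mm long, 38 mm in front of the drawer's face, on a leg at each end 45 mm from the middle; 133 mm above the table (32 mm below the chest's top). 33 mm are free between bar and face. Axes as the chest's.
- top_drawer_floor (a point): Centre of the upper side of the top drawer's inner floor, 99 mm above the table, moving with the drawer; 95 mm behind the outer face of its front (83 mm to the front's inner face, 82 mm to the back's). Axes as the chest's.
- lower_drawer (a joint): How far the lower drawer is pulled out, in m; shut (0) and to be left so.
- tray: Loose brass vanity tray lying on the table in front of the chest with two perfume bottles on it: 140 (its x) by 240 mm (its y), a rim 24 mm high and 5 mm thick all round, floor 6 mm thick. Origin: centre of its underside; its long side runs roughly along the chest's front. 0.28 to 0.52 kg, and 0.34 kg of bottles on it; it slides on the table when its rim is pushed low down.
- square_bottle: Loose rectangular amber perfume bottle with a square black cap, standing on the tray about 45 mm from its centre towards the tray's -y end: body 34 (x) by 50 mm (y), 112 mm high with the cap. Origin: centre of its underside; z up when it stands.
- round_bottle: Loose round clear perfume bottle with a brass cap, standing on the tray about 45 mm from its centre towards the tray's +y end: 54 mm across, 120 mm high with the cap. Origin: centre of its underside; z up when it stands.
- spectacle_case: Loose hard tan spectacle case with a brass seam lying on top of the chest: a rounded oblong 45 wide (its x), 160 long (its y), 34 mm high, 0.08 to 0.15 kg. Origin: centre of its underside; z up.
- lamp: Loose cordless table lamp with a pink double-gourd base 110 mm across and a cream shade 150 mm across, 291 mm high, standing beside the chest, left or right of it. Origin: centre of its underside. To be left alone.
- alarm_clock: Loose round copper alarm clock, 90 mm across, 106 mm high, 40 mm deep, standing on the other side of the chest. Origin: centre of its underside. To be left alone.
- trinket_dish: Loose white round dish, 68 mm across and 26 mm high, standing on top of the chest in its far left corner (+x, +y). Origin: centre of its underside. To be left alone.
There are look-alikes about, which are no part of the job. Leave any blue or purple look-alike of the spectacle_case alone.

How it is judged:
By the outcome, as a careful person would: the job done as asked, in the order asked, and still so for the second after the job is handed in, with the robot touching nothing.
It also fails if it takes over 72 s, if anything falls off the work surface, if the arm or the gripper's body presses on something with over 40 N, if the wrist force passes 120 N, or if a joint passes its speed limit or range.

ROBOT

A 6-joint arm with a two-finger parallel gripper is mounted at the origin on the work surface. World frame = base frame: x ahead of the robot, y to its left, z up, the work surface at z = 0. Lengths are in mm, angles in rad, forces in N, time in s.
With the tool pointing down it reaches from about 275 to 750 mm from the base axis. Payload 10.2 kg.
Tool frame: the origin (TCP) lies at the very end of the fingers, on their centre line; the grasp point (between the pads) lies ctrl.grip_depth behind it (ctrl.grip_depth is the distance from the TCP to the grasp point, in mm); z points along the fingers, y is the direction in which the jaws open and shut (so a half turn about z gives the same grasp; the last joint's range is limited). The gripper opens to 85 mm and grips with 20 to 120 N. Pads are 22 mm wide; open, the fingers measure 114 mm over their backs; the gripper's body (76 mm by 85 mm) begins 54 mm behind the grasp point. The pads swing forward as they close: fully open they stand 13 mm farther back than shut.
Start: joints at [-1.385, 0.313, 1.498, -0, 1.331, -0.223], TCP at [208.68, -481.75, 192.794] pointing down, gripper open.
Joint ranges: [-2.94, 2.94], [-0.97, 2.17], [0.19, 2.56], [-1.23, 4.37], [0.02, 3.11], [-2.88, 2.88]. Speed limits (rad/s): [2.39, 2.39, 3.01, 3.14, 3.14, 3.14].

INTERFACE

Orientations are given as a unit quaternion [w, x, y, z].
In Python, from rig import telemetry, eyes, ctrl, nets gives the robot as it stands. The module is installed in compiled form; this text tells all that it offers.
- The arm moves only by the tool drive_tool, never from a script. Its argument "series" is text: rows parted by semicolons, each of 7 numbers parted by spaces: the shift along the tool's x, y, z normalised to -1 to 1, where 1 is 0.12 m, then the turn, a rotation vector about the tool's x, y, z normalised to -1 to 1, where 1 is 0.5 rad, then the opening, from 0 (shut) to 1 (fully open). In form: tx ty tz wx wy wz hand; .... A call has 1 to 20 rows; each row is the pose to reach, as a shift and turn from the pose measured when the call began, along the tool's axes at that moment; what a row does not reach only later rows make up. A row lasts 1/10 s, in which the tool goes at most 50 mm and 8.59 degrees, less where a joint would pass 70% of its speed; a pose out of reach is approached as far as the arm can. A call with a number of a shift or a turn outside -1 to 1 is refused whole. A call with a gripper value outside its range is refused whole. The fingers move at their own pace and stop on an object; "newtons" is the grip in N (left out, the last holds). Time passes only in rows, so rows that repeat a pose let the fingers close. It gives the time, the measured TCP pose, the force and the opening at its end, in the units of the state.
- telemetry.sense(): the state, without advancing time (a new reading comes with each control period).
- eyes.capture(name): name is "side" or "top"; returns a dict with "frame" (400x640x3 uint8, red, green, blue), "fx", "fy", "cx", "cy" (pixels), "D" ([k1, k2, p1, p2, k3] as OpenCV has them; the pictures are not rectified), "view" (4x4, takes a point from world to camera coordinates). Camera axes: x right, y up, looking along -z (the intrinsics and any distortion apply to the point x, -y, -z); pixel columns grow to the right and rows downward; lengths in mm; the calibration is good to about 2 mm. A picture is of the moment at which its call begins. There is no depth.
- ctrl.finish_job(): hands the job in, once; it reports no verdict.
Trained networks look in a picture, given as the dict that the camera call returned (one of the last four; its "shot" number tells which), for a name from the list of things; names that differ only in an ending like _2 or _b are one class to them, and where a whole thing is asked for, a point or a joint stands for the part that bears it (a point fixed in the world has none). Each returns a list of dicts, best first, with "confidence" (0 to 1); they miss things now and then, are a little off and sometimes report something else, mostly with a low value. They report only what shows in the picture. A call takes as long as a camera call. They do not tell look-alikes from the thing itself.
- nets.spot_in(name, picture): "rect" ([left, top, right, bottom] in pixels, round what is visible of it).
The state is a dict: "time_s": time; "joints": joint angles; "dq": joint speeds; "tau": joint torques, N m; "eef_pos": TCP position; "ee_rot": TCP orientation; "force": force on the tool from outside, world axes, zero at the start; "wrist_torque": the same for the moment, N m; "grip_width": opening from 0.0 (shut) to 1.0 (fully open).
Only numpy, scipy, OpenCV 4.12 (cv2) and the standard library are available. Lean on these libraries where they do the work, as an engineer would, in place of code of your own. Each camera call takes 0.05 s, during which the arm holds its last target. There are 200 camera calls.

## Working session

There is one attempt and no reset: what is moved stays moved. The work goes in short steps, Python scripts to look and compute and a tool call to move; the robot and the scene stay as the last step left them, time stands still between calls to the robot, and variables do not carry over. Pictures are saved under pics/ and viewed, about 8 in all and at most 12, crops included, and the job is handed in when it is done.

Besides the shell and the picture viewer there is one more tool, called in YAML: its name, and indented under it one key for each argument. drive_tool: Moves the arm, as the interface text tells. Scaled input: -1 to 1 covers 0.12 m each way for a shift and 0.5 rad each way for a turn. Its arguments: {"type":"object","properties":{"series":{"type":"string"},"newtons":{"type":"number"}},"required":["series"]}

```bash
mkdir -p pics; cat > h.py <<'E'
import numpy as np,cv2
from rig import telemetry,eyes,ctrl,nets
from scipy.spatial.transform import Rotation as R
def cap(n,save=None):
    p=eyes.capture(n)
    if save: cv2.imwrite('pics/'+save,p['frame'][:,:,::-1])
    return p
def K(p): return np.array([[p['fx'],0,p['cx']],[0,p['fy'],p['cy']],[0,0,1.]])
F=np.diag([1,-1,-1.])
def proj(p,pts):
    V=np.array(p['view']);c=(np.atleast_2d(pts)@V[:3,:3].T+V[:3,3])@F
    return cv2.projectPoints(c.reshape(-1,1,3),np.zeros(3),np.zeros(3),K(p),np.array(p['D'],float))[0].reshape(-1,2)
def ray(p,uv):
    V=np.array(p['view']);n=cv2.undistortPoints(np.array(uv,float).reshape(-1,1,2),K(p),np.array(p['D'],float)).reshape(-1,2)
    d=np.c_[n,np.ones(len(n))]@F@V[:3,:3]
    return -V[:3,:3].T@V[:3,3],d
def atz(p,uv,z):
    o,d=ray(p,uv);z=np.broadcast_to(z,len(d))
    return o+d*((z-o[2])/d[:,2])[:,None]
def st():
    s=telemetry.sense()
    print({k:np.round(s[k],3).tolist() for k in ['time_s','joints','eef_pos','ee_rot','force','grip_width']});return s
E
python3 - <<'E'
from h import *
s=st();print(ctrl.grip_depth,R.from_quat(np.roll(s['ee_rot'],-1)).as_matrix().round(3))
for n in ['top','side']:
    p=cap(n,n+'0.png');print(n,p['fx'],p['D'],np.round(p['view'],2).tolist())
    for t in ['chest','tray','spectacle_case','square_bottle','round_bottle','lamp','alarm_clock','trinket_dish','top_drawer_handle']:
        print(t,[(np.round(d['rect']).tolist(),round(d['confidence'],2)) for d in nets.spot_in(t,p)[:3]])
E
```

```text
{'time_s': 0.0, 'joints': [-1.385, 0.313, 1.498, -0.0, 1.331, -0.223], 'eef_pos': [208.61, -481.445, 192.233], 'ee_rot': [-0.001, 0.979, 0.203, -0.0], 'force': [-0.466, -0.309, -0.122], 'grip_width': 0.998}
18.700000000000003 [[ 0.918  0.397 -0.   ]
 [ 0.397 -0.918  0.001]
 [ 0.    -0.001 -1.   ]]
top 440.2465458358014 [0.00227267 0.         0.         0.         0.        ] [[-0.0, -1.0, -0.03, 81.52], [0.99, -0.01, 0.14, -549.39], [-0.14, -0.03, 0.99, -1353.02], [0.0, 0.0, 0.0, 1.0]]
chest [([291.0, 98.0, 393.0, 191.0], 0.58)]
tray [([306.0, 195.0, 387.0, 256.0], 0.84)]
spectacle_case [([322.0, 128.0, 376.0, 158.0], 0.97), ([420.0, 211.0, 470.0, 249.0], 0.83), ([393.0, 264.0, 409.0, 279.0], 0.6)]
square_bottle [([352.0, 210.0, 370.0, 224.0], 0.78)]
round_bottle []
lamp [([425.0, 106.0, 489.0, 162.0], 0.79)]
alarm_clock [([309.0, 168.0, 381.0, 189.0], 0.73), ([215.0, 136.0, 246.0, 155.0], 0.7)]
trinket_dish [([297.0, 106.0, 323.0, 123.0], 0.88)]
top_drawer_handle []
side 365.1776668314347 [-0.02425089  0.          0.          0.          0.        ] [[-0.97, -0.24, -0.01, 545.32], [0.17, -0.71, 0.68, -140.24], [-0.17, 0.66, 0.73, -973.21], [0.0, 0.0, 0.0, 1.0]]
chest [([198.0, 126.0, 311.0, 236.0], 0.78)]
tray [([317.0, 172.0, 372.0, 246.0], 0.68)]
spectacle_case [([257.0, 127.0, 276.0, 172.0], 0.88), ([227.0, 320.0, 250.0, 400.0], 0.83), ([351.0, 122.0, 381.0, 158.0], 0.81)]
square_bottle [([336.0, 165.0, 349.0, 200.0], 0.9)]
round_bottle [([253.0, 128.0, 277.0, 172.0], 0.31)]
lamp [([270.0, 48.0, 314.0, 137.0], 0.88)]
alarm_clock [([190.0, 268.0, 223.0, 314.0], 0.7), ([320.0, 170.0, 372.0, 246.0], 0.57)]
trinket_dish [([207.0, 161.0, 233.0, 179.0], 0.77)]
top_drawer_handle [([285.0, 152.0, 312.0, 208.0], 0.71)]
```

View pics/top0.png

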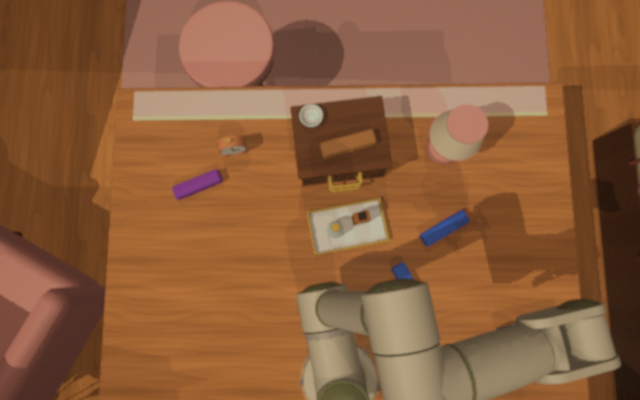

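View pics/side0.png

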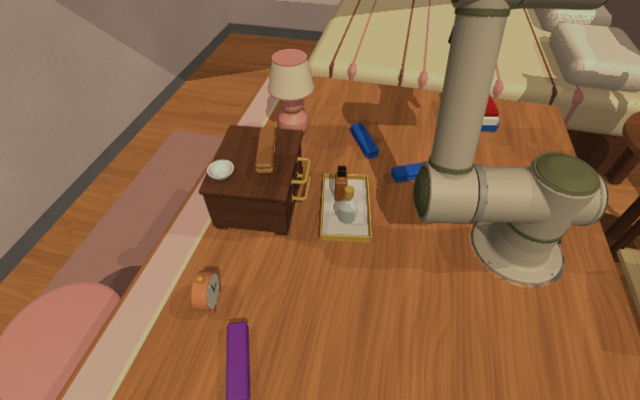

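The top view shows the chest at about (342,140), the tray at (347,226) and the case at (348,143). The lamp is at (457,135), the clock at (232,145), and there are purple and blue look-alikes on the table. I'll zoom in for corner positions.

```bash
python3 - <<'E'
import cv2,numpy as np
def crop(f,u0,v0,u1,v1,s,o):
    a=cv2.imread(f)[v0:v1,u0:u1];a=cv2.resize(a,None,fx=s,fy=s,interpolation=cv2.INTER_CUBIC)
    a=cv2.convertScaleAbs(a,alpha=1.5,beta=10)
    for k in range(0,u1-u0,20): cv2.putText(a,str(u0+k),(k*s,10),0,.35,(255,255,255));cv2.line(a,(k*s,12),(k*s,20),(255,255,255))
    for k in range(0,v1-v0,20): cv2.putText(a,str(v0+k),(0,k*s+4),0,.35,(255,255,255))
    cv2.imwrite(o,a)
crop('pics/top0.png',280,90,420,290,3,'pics/a.png')
crop('pics/side0.png',195,110,395,260,3,'pics/b.png')
a,b=cv2.imread('pics/a.png'),cv2.imread('pics/b.png')
a=crop('pics/top0.png',280,90,410,264,3,'pics/a.png');a=cv2.imread('pics/a.png')
b=crop('pics/side0.png',195,115,330,245,3,'pics/b.png')
E
```

```text
(no output)
```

View pics/a.png

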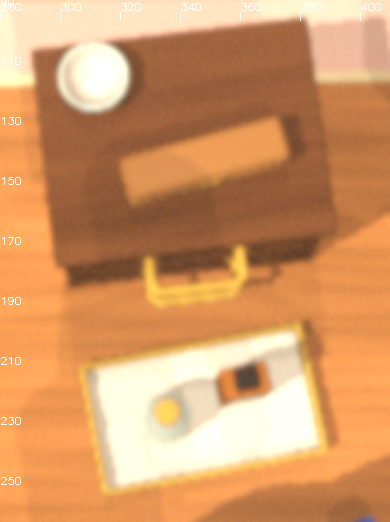

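```bash
python3 - <<'E'
from h import *
p=cap('top')
g=lambda n,uv,z:print(n,atz(p,uv,z)[:,:2].round(1).tolist(), atz(p,uv,z).mean(0).round(1).tolist())
g('chest',[(291,106.7),(381,96),(392.3,167.7),(298.3,178.3)],165)
g('tray',[(307,212),(380.7,197),(389,239.3),(314.7,254.3)],24)
g('case',[(319.7,142.7),(373,128.7),(376.3,141.7),(323.7,158.7)],190)
g('bar',[(330,188.7),(360.7,185.3)],133)
g('round',[(335.7,227)],126);g('sq',[(362.3,215.7)],118)
g('lamp',[(467,124)],291);g('clock',[(232,146)],53)
g('blue',[(420,237),(424,245),(465,211),(469,220),(393,266),(409,262)],34)
g('purple',[(173,184),(178,198),(222,182)],34)
E
```

```text
chest [[815.0, 141.6], [844.5, -125.5], [627.3, -152.7], [598.5, 119.5]] [721.3, -4.3, 165.0]
tray [[516.3, 100.3], [563.0, -135.0], [428.2, -157.7], [382.2, 76.2]] [472.4, -29.0, 24.0]
case [[697.1, 56.6], [736.8, -96.8], [698.3, -105.4], [649.9, 45.4]] [695.5, -25.1, 190.0]
bar [[572.6, 27.5], [582.1, -63.2]] [577.3, -17.8, 133.0]
round [[459.6, 11.7]] [459.6, 11.7, 126.0]
sq [[493.3, -67.5]] [493.3, -67.5, 118.0]
lamp [[715.2, -331.7]] [715.2, -331.7, 291.0]
clock [[727.4, 339.6]] [727.4, 339.6, 53.0]
blue [[434.4, -252.8], [409.5, -264.2], [515.2, -395.9], [486.8, -406.9], [345.2, -166.4], [357.3, -216.1]] [424.7, -283.7, 34.0]
purple [[608.7, 532.0], [563.0, 513.9], [614.0, 373.3]] [595.2, 473.1, 34.0]
```

View pics/b.png

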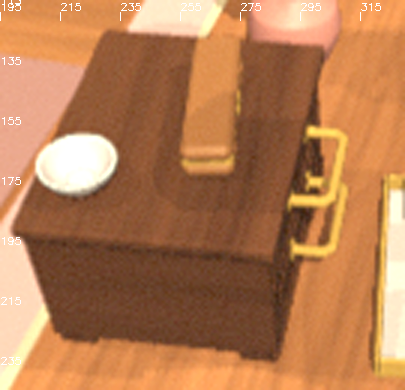

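```bash
cat >> h.py <<'E'
def plan(pos,yaw_deg,maxs=True):
    """normalised row to reach pos with tool pointing down and tool y at yaw (world)"""
    s=telemetry.sense();p=np.array(s['eef_pos']);Q=R.from_quat(np.roll(s['ee_rot'],-1))
    a=np.radians(yaw_deg);y=np.array([np.cos(a),np.sin(a),0]);z=np.array([0,0,-1.]);x=np.cross(y,z)
    T=R.from_matrix(np.c_[x,y,z]);sh=Q.inv().apply(np.array(pos)-p)/120;w=(Q.inv()*T).as_rotvec()/.5
    print('to',pos,yaw_deg,'row',sh.round(3).tolist(),w.round(3).tolist())
E
python3 - <<'E'
from h import *
from scipy.optimize import least_squares
s=cap('side');t=cap('top')
def tf(q,P): 
    c,n=np.cos(q[2]),np.sin(q[2]);P=np.array(P,float);return np.c_[q[0]+c*P[:,0]-n*P[:,1],q[1]+n*P[:,0]+c*P[:,1],P[:,2]]
T=np.array([(291,106.7),(381,96),(392.3,167.7),(298.3,178.3)]);S=np.array([(199,193.3),(230,125),(303,130),(286.7,201)])
hT=np.array([(330,188.7),(360.7,185.3)]);hS=np.array([(306.,181.7),(310,159)])
def res(v):
    q=v[:3];f,b,w,d=v[3:]
    C=[(105+b,130+w,165),(105+b,-130-w,165),(-105-f,-130-w,165),(-105-f,130+w,165)]
    H=[(-143-4-d,45,133),(-143-4-d,-45,133)]
    return np.r_[(proj(t,tf(q,C))-T).ravel(),(proj(s,tf(q,C))-S[[0,1,2,3]]).ravel(),(proj(t,tf(q,H))-hT).ravel(),(proj(s,tf(q,H))-hS).ravel(),np.array([f-5,b-4,w-6])/6]
r=least_squares(res,[721,-4,.108,5,3,5,5],loss='soft_l1');print('chest',r.x.round(3),res(r.x).round(1))
q=r.x;print('handle',tf(q,[(-143-q[6],0,133)]))
# case fit: base silhouettes -> corners at top z~195/mid
cT=np.array([(319.7,142.7),(373,128.7),(376.3,141.7),(323.7,158.7)]);
cS=np.array([(195+183/3,115+155/3),(195+232/3,115+160/3)])
# tray fit
tT=np.array([(307,212),(380.7,197),(389,239.3),(314.7,254.3)]);tS=np.array([(320.5,240),(322,174.5),(368.5,174.5),(371,240.5)])
C=[(70,120,24),(70,-120,24),(-70,-120,24),(-70,120,24)]
f=lambda q:np.r_[(proj(t,tf(q,C))-tT).ravel(),(proj(s,tf(q,C))-tS).ravel()]
r=least_squares(f,[472,-29,.19],loss='soft_l1');print('tray',r.x.round(3),f(r.x).round(1))
C2=[(22,80,185),(22,-80,185),(-22,-80,185),(-22,80,185)]
g=lambda q:np.r_[(proj(t,tf(q,C2))-cT).ravel()]
r=least_squares(g,[700,-25,.25]);print('case',r.x.round(3),g(r.x).round(1)); print(atz(s,cS,190))
plan((330,-370,150),-40);plan((505,-185,80),9)
E
```

```text
chest [ 7.20221e+02 -2.45300e+00  1.16000e-01  4.92800e+00  3.92800e+00
  6.66100e+00 -3.52800e+00] [-1.5  0.8  0.   0.1 -0.6  0.2 -0.4  1.1 -0.3 -2.4 -0.1 -0.6 -0.1 -0.5
 -0.5 -2.1  0.7  0.   0.2 -0.3 -0.2  0.7  0.3  0.6 -0.  -0.   0.1]
handle [[581.69209601 -18.64076108 133.        ]]
tray [ 4.7119e+02 -2.5953e+01  1.9200e-01] [-1.5 -0.2 -1.5  0.1 -0.2  0.9 -0.7  0.9 -1.3 -4.8  0.3 -1.6 -1.1 -0.2
  0.9 -3.4]
case [ 6.96913e+02 -2.53410e+01  2.78000e-01] [-0.3  0.8 -0.4 -0.5  0.8  0.6 -0.1 -0.9]
[[692.69690944  55.08555876 190.        ]
 [650.72807161  51.36611021 190.        ]]
to (330, -370, 150) -40 row [1.298, -0.453, 0.357] [-0.0, -0.0, -0.928]
to (505, -185, 80) 9 row [3.249, -1.287, 0.94] [-0.0, -0.0, -2.638]
```

drive_tool:
  series: "0.9 -0.36 0.1 0 0 -0.9 0.6;0.9 -0.36 0.1 0 0 -0.9 0.6;0.9 -0.36 0.1 0 0 -0.9 0.6;0.9 -0.36 0.1 0 0 -0.9 0.6"

```text
time_s: 1.55
eef_pos: [291.9, -397.6, 180.8]
ee_rot: [-0.0, 0.908, 0.419, 0.0]
force: [0.5, 0.1, -0.4]
grip_width: 0.603
```

```bash
python3 -c "
from h import *
st();plan((505,-185,80),11)"
```

```text
{'time_s': 1.55, 'joints': [-1.176, 0.253, 1.609, 0.0, 1.28, -0.469], 'eef_pos': [291.921, -397.62, 180.804], 'ee_rot': [-0.0, 0.908, 0.419, 0.0], 'force': [0.488, 0.134, -0.369], 'grip_width': 0.603}
to (505, -185, 80) 11 row [2.5, 0.2, 0.841] [0.0, -0.001, -1.797]
```

drive_tool:
  series: "1 0.1 0.2 0 0 -0.9 0.6;1 0.1 0.2 0 0 -0.9 0.6;1 0.1 0.2 0 0 -0.9 0.6;1 0.1 0.2 0 0 -0.9 0.6;1 0.1 0.2 0 0 -0.9 0.6"

```text
time_s: 2.05
eef_pos: [378.7, -315.0, 157.0]
ee_rot: [0.0, 0.793, 0.609, -0.0]
force: [-0.9, -0.4, -0.8]
grip_width: 0.603
```

```bash
python3 -c "
from h import *
plan((505,-185,80),11)"
```

```text
to (505, -185, 80) 11 row [1.318, 0.738, 0.641] [0.0, 0.0, -0.905]
```

drive_tool:
  series: "1 0.56 0.3 0 0 -0.9 0.6;1 0.56 0.3 0 0 -0.9 0.6;1 0.56 0.3 0 0 -0.9 0.6;1 0.56 0.3 0 0 -0.9 0.6;1 0.56 0.3 0 0 -0.9 0.6"

```text
time_s: 2.55
eef_pos: [474.2, -217.5, 121.0]
ee_rot: [0.0, 0.638, 0.77, -0.0]
force: [-0.2, -1.0, 0.3]
grip_width: 0.601
```

```bash
python3 -c "
from h import *
plan((498,-170,4),11);p=cap('side','s1.png')"
```

```text
to (498, -170, 4) 11 row [0.353, 0.268, 0.975] [-0.001, 0.001, -0.012]
```

View pics/s1.png

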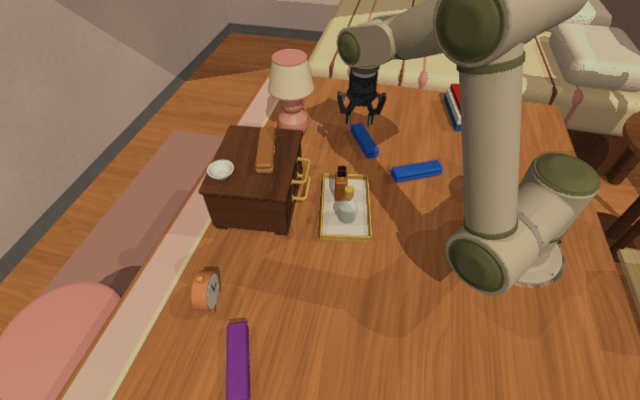

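The gripper at (362,100) is behind the tray's right end, clear of the blue cases. Next I lower it there.

drive_tool:
  series: "0.28 0.26 0.2 0 0 -0.01 0.6;0.28 0.26 0.5 0 0 -0.01 0.6;0.28 0.26 0.8 0 0 -0.01 0.6;0.28 0.26 0.97 0 0 -0.01 0.6;0.28 0.26 0.97 0 0 -0.01 0.6"

```text
time_s: 3.1
eef_pos: [496.6, -180.3, 3.0]
ee_rot: [-0.002, 0.639, 0.77, -0.001]
force: [-0.2, -0.1, 2.0]
grip_width: 0.6
```

drive_tool:
  series: "0.06 0 0 0 0 0 0.6;0.12 0 0 0 0 0 0.6;0.16 0 0 0 0 0 0.6;0.2 0 0 0 0 0 0.6;0.25 0 0 0 0 0 0.6;0.31 0 0 0 0 0 0.6;0.38 0 0 0 0 0 0.6;0.45 0 0 0 0 0 0.6;0.52 0 0 0 0 0 0.6;0.59 0 0 0 0 0 0.6;0.66 0 0 0 0 0 0.6;0.73 0 0 0 0 0 0.6;0.8 0 0 0 0 0 0.6;0.85 0 0 0 0 0 0.6;0.88 0 0 0 0 0 0.6;0.9 0 0 0 0 0 0.6"

```text
time_s: 4.7
eef_pos: [476.7, -73.9, 3.3]
ee_rot: [-0.002, 0.638, 0.77, -0.001]
force: [1.0, -1.6, 0.2]
grip_width: 0.601
```

```bash
python3 -c "
from h import *
st();p=cap('side','s2.png');p=cap('top')
print(nets.spot_in('tray',p)[:2])"
```

```text
{'time_s': 4.7, 'joints': [-0.397, 0.473, 1.831, -0.0, 0.841, -0.583], 'eef_pos': [476.66, -73.897, 3.262], 'ee_rot': [-0.002, 0.638, 0.77, -0.001], 'force': [0.957, -1.618, 0.21], 'grip_width': 0.601}
[{'rect': [307.6, 202.2, 342.3, 253.9], 'confidence': 0.94}]
```

View pics/s2.png

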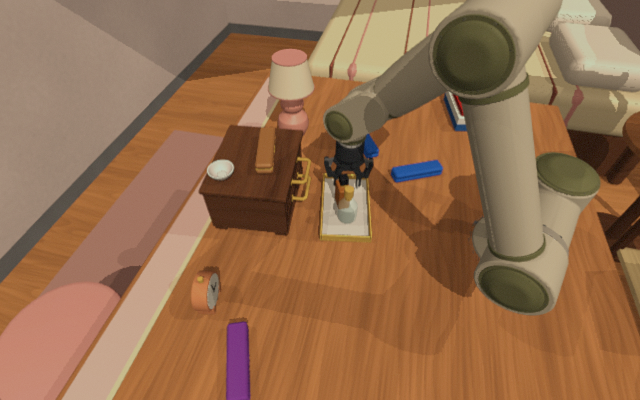

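```bash
python3 - <<'E'
from h import *
p=cap('side')
print(proj(p,[(476.7,-73.9,3.3),(476.7,-73.9,76),(471,-26,0),(494,-144,24),(482,-75,6),(482,-75,118),(438,-135,24)]).round(1).tolist())
a=p['frame'][120:260,270:420][:,:,::-1];a=cv2.convertScaleAbs(cv2.resize(a,None,fx=5,fy=5,interpolation=cv2.INTER_CUBIC),alpha=1.5,beta=20)
cv2.imwrite('pics/s3.png',a)
E
```

```text
[[345.9, 195.1], [347.3, 178.0], [344.7, 207.9], [344.9, 173.5], [344.3, 194.0], [346.4, 166.7], [362.3, 178.5]]
```

View pics/s3.png

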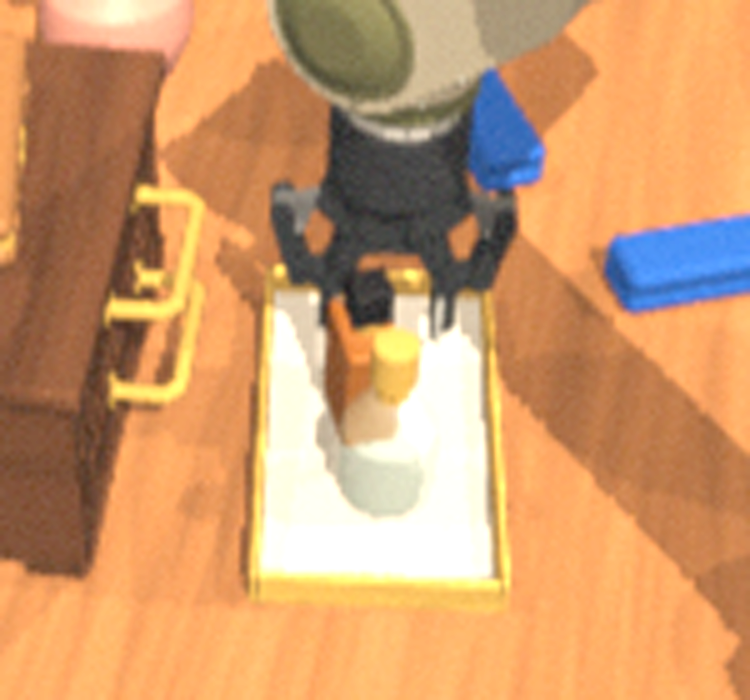

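```bash
python3 - <<'E'
from h import *
p=cap('side')
for z in (121,140): print(proj(p,[(474.2,-217.5,z),(474.2+34*.98,-217.5+6.5,z),(474.2-34*.98,-217.5-6.5,z)]).round(1).tolist())
for z in (3,20,35,50): print(z,proj(p,[(476.7+34*.98,-73.9+6.5,z),(476.7-34*.98,-73.9-6.5,z)]).round(1).tolist())
a=cv2.imread('pics/s1.png')[60:150,310:420];b=p['frame'][130:220,310:420][:,:,::-1]
a=np.hstack([a,b]);cv2.imwrite('pics/s4.png',cv2.convertScaleAbs(cv2.resize(a,None,fx=3.6,fy=3.6,interpolation=cv2.INTER_CUBIC),alpha=2,beta=30))
t=cap('top');
for n in('square_bottle','round_bottle','tray'):
  for c in (p,t): print(n,[(np.round(d['rect']).tolist(),round(d['confidence'],2)) for d in nets.spot_in(n,c)[:2]])
st()
E
```

```text
[[357.5, 135.3], [346.3, 135.0], [368.7, 135.6]]
[[358.0, 130.2], [346.7, 130.0], [369.3, 130.5]]
3 [[334.6, 194.8], [357.2, 195.5]]
20 [[334.8, 191.0], [357.6, 191.7]]
35 [[335.0, 187.5], [358.0, 188.2]]
50 [[335.2, 183.9], [358.4, 184.7]]
square_bottle [([336.0, 172.0, 349.0, 202.0], 0.76)]
square_bottle []
round_bottle [([289.0, 163.0, 311.0, 220.0], 0.72), ([339.0, 184.0, 361.0, 224.0], 0.56)]
round_bottle [([329.0, 220.0, 342.0, 238.0], 0.63)]
tray [([320.0, 169.0, 373.0, 244.0], 0.89)]
tray [([305.0, 205.0, 341.0, 255.0], 0.66), ([326.0, 219.0, 340.0, 237.0], 0.34)]
{'time_s': 5.3, 'joints': [-0.398, 0.473, 1.831, -0.0, 0.841, -0.583], 'eef_pos': [476.613, -74.192, 3.2], 'ee_rot': [-0.002, 0.639, 0.77, -0.001], 'force': [0.49, 0.359, -1.194], 'grip_width': 0.598}
```

View pics/s4.png

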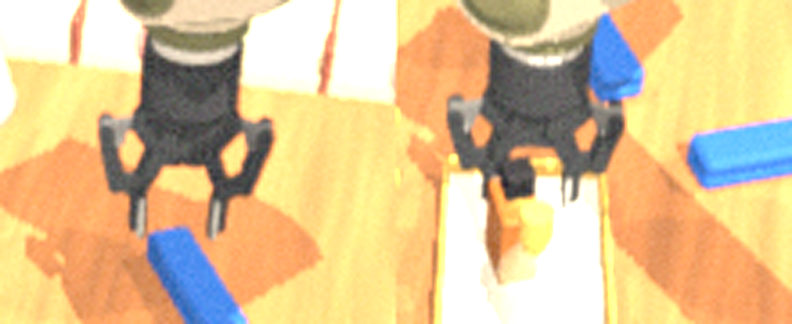

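The fingers went over the rim without moving the tray, and the square bottle was nudged inside it. In both pictures the tips appear about 35 mm higher than the reported TCP. I'll back off the way I came and re-measure.

drive_tool:
  series: "-0.1 0 0 0 0 0 0.6;-0.3 0 0 0 0 0 0.6;-0.6 0 0 0 0 0 0.6;-0.95 0 0 0 0 0 0.6;-1 0 0 0 0 0 0.6;-1 0 0 0 0 0 0"

```text
time_s: 5.9
eef_pos: [498.5, -193.4, 2.7]
ee_rot: [-0.002, 0.639, 0.769, -0.001]
force: [-0.5, 0.9, 0.3]
grip_width: 0.449
```

drive_tool:
  series: "0 0 0 0 0 0 0;0 0 0 0 0 0 0;0 0 0 0 0 0 0;0 0 0 0 0 0 0;0 0 0 0 0 0 0;0 0 0 0 0 0 0"

```text
time_s: 6.5
eef_pos: [498.5, -193.2, 2.8]
ee_rot: [-0.002, 0.639, 0.769, -0.001]
force: [-0.8, 0.1, 0.0]
grip_width: 0.0
```

```bash
python3 - <<'E'
from h import *
s=st()
p=cap('side');t=cap('top')
e=s['eef_pos']
for z in (0,20,35,50): print(z,proj(p,[(e[0],e[1],z)]).round(1),proj(t,[(e[0],e[1],z)]).round(1))
a=p['frame'][110:260,300:400][:,:,::-1];b=t['frame'][180:280,290:420][:,:,::-1]
cv2.imwrite('pics/s5.png',cv2.convertScaleAbs(np.hstack([cv2.resize(a,(400,600),interpolation=cv2.INTER_CUBIC),np.vstack([cv2.resize(b,(400,308),interpolation=cv2.INTER_CUBIC),np.zeros((292,400,3),np.uint8)])]),alpha=1.6,beta=20))
E
```

```text
{'time_s': 6.5, 'joints': [-0.589, 0.563, 1.673, -0.001, 0.91, -0.771], 'eef_pos': [498.515, -193.217, 2.76], 'ee_rot': [-0.002, 0.639, 0.769, -0.001], 'force': [-0.802, 0.128, 0.025], 'grip_width': 0.0}
0 [[345.9 168.4]] [[398.4 217.8]]
20 [[346.3 163.9]] [[399.4 217.1]]
35 [[346.5 160.4]] [[400.2 216.6]]
50 [[346.8 156.8]] [[401.  216.1]]
```

View pics/s5.png

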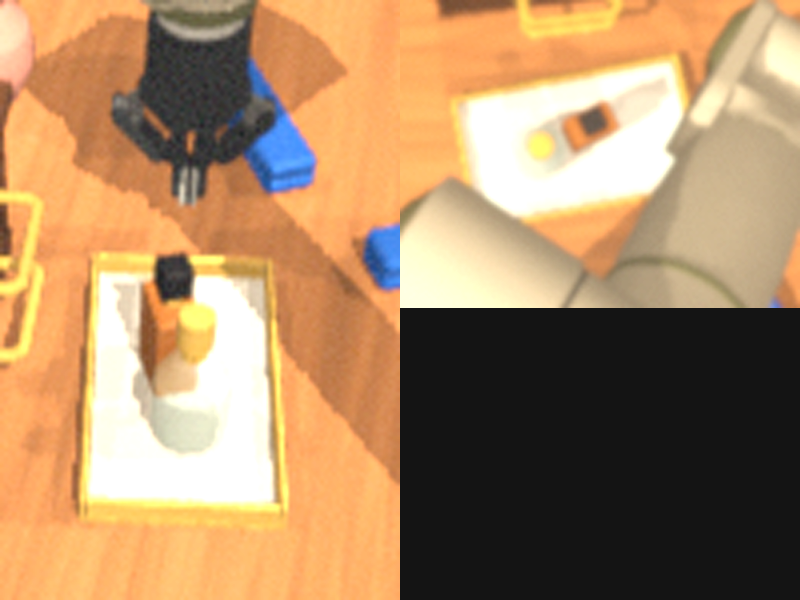

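Both bottles are upright. The square one slid about 25 mm towards the round one. The closed tip is seen at side pixel (347,161), about z=33, while telemetry says 3. I'll check by lowering gently to touch.

drive_tool:
  series: "0 0 0.06 0 0 0 0;0 0 0.12 0 0 0 0;0 0 0.16 0 0 0 0;0 0 0.16 0 0 0 0"

```text
time_s: 7.0
eef_pos: [497.9, -193.0, -17.5]
ee_rot: [-0.003, 0.639, 0.769, -0.001]
force: [-0.5, 0.1, 0.6]
grip_width: -0.001
```

drive_tool:
  series: "0 0 0.02 0 0 0 0;0 0 0.04 0 0 0 0;0 0 0.04 0 0 0 0"

```text
time_s: 7.3
eef_pos: [497.8, -192.9, -22.5]
ee_rot: [-0.003, 0.639, 0.769, -0.001]
force: [-0.1, 0.3, -0.0]
grip_width: -0.002
```

```bash
python3 - <<'E'
from h import *
s=st();p=cap('side','s6.png')
a=p['frame'][150:172,335:360];print(a.mean(2).astype(int))
for z in (-20,0,10,20):print(z,proj(p,[(*s['eef_pos'][:2],z)]).round(1))
E
```

```text
{'time_s': 7.3, 'joints': [-0.589, 0.604, 1.685, -0.001, 0.858, -0.771], 'eef_pos': [497.762, -192.911, -22.54], 'ee_rot': [-0.003, 0.639, 0.769, -0.001], 'force': [-0.135, 0.253, -0.032], 'grip_width': -0.002}
[[ 32  32  24  25  27  40  55  36  24  28  22  43  65  45  23  22  26  24
   37  39  22  22  20  16  18]
 [ 28  33  26  23  24  26  32  22  23  20  23  46  77  37  23  20  19  25
   38  26  18  26  24  24  26]
 [ 31  32  30  28  28  27  22  30  26  21  22  43  77  33  13  22  19  25
   24  17  18  19  21  14  24]
 [ 35  33  31  33  34  33  24  23  20  18  26  42  68  29  18  10  21  21
   28  18  25  19  22  15  18]
 [ 53  34  30  29  38  29  30  22  23  18  21  31  42  29  20  22  19  24
   22  23  23  25  19  26  30]
 [ 69  50  36  26  33  32  34  28  27  16  17  24  20  25  19  18  23  23
   21  20  24  13  30  31  46]
 [ 72  61  56  36  43  48  43  29  29  23  18  17  19  16  23  20  25  22
   20  28  28  25  37  53  57]
 [ 75  75  71  63  64  66  65  44  30  29  26  24  23  27  22  19  27  47
   62  57  54  47  55  61  61]
 [ 70  73  72  74  72  76  78  59  33  32  50  54
[... 797 characters left out ...]
102 102 107 106  81  74  76  77  93 108  62  69  83  68  74  74  78
   75  71  72  73  71  70  73]
 [ 99  98 101 104 105  92  85  86  74  85  92  68  71  76  67  73  75  72
   74  69  71  71  67  71  71]
 [ 95  95  95 100  98  93  95  94  89  97  87  79  66  63  67  68  71  70
   71  64  62  65  71  70  67]
 [ 92  95  96  99 100  93  96  96 102 108  95  81  66  67  67  66  74  73
   66  67  68  67  68  73  69]
 [ 91  97  97  98  95  95  97  98 102 112 108  98  68  66  67  69  69  71
   64  66  67  68  67  71  69]
 [ 93  92  95  98  94 100  99 100 106 111 111 106  75  63  67  70  72  70
   67  67  65  66  71  71  71]]
-20 [[345.8 173. ]]
0 [[346.1 168.5]]
10 [[346.3 166.2]]
20 [[346.5 164. ]]
```

drive_tool:
  series: "0 0 0.03 0 0 0 0;0 0 0.05 0 0 0 0;0 0 0.065 0 0 0 0"

```text
time_s: 7.65
eef_pos: [497.7, -192.9, -30.4]
ee_rot: [-0.003, 0.639, 0.769, -0.001]
force: [-0.5, -1.2, -0.4]
grip_width: -0.002
```

drive_tool:
  series: "0 0.04 -0.02 0 0 0 0.6;0.06 0.04 -0.02 0 0 0 0.6;0.12 0.04 -0.02 0 0 0 0.6;0.18 0.04 -0.02 0 0 0 0.6;0.22 0.04 -0.02 0 0 0 0.6;0.25 0.04 -0.02 0 0 0 0.6;0.28 0.04 -0.02 0 0 0 0.6;0.31 0.04 -0.02 0 0 0 0.6;0.34 0.04 -0.02 0 0 0 0.6;0.38 0.04 -0.02 0 0 0 0.6;0.43 0.04 -0.02 0 0 0 0.6;0.48 0.04 -0.02 0 0 0 0.6;0.53 0.04 -0.02 0 0 0 0.6;0.56 0.04 -0.02 0 0 0 0.6"

```text
time_s: 9.05
eef_pos: [490.0, -125.3, -27.8]
ee_rot: [-0.003, 0.639, 0.769, -0.001]
force: [1.4, -2.9, -0.8]
grip_width: 0.601
```

```bash
python3 - <<'E'
from h import *
st()
for n in('side','top'):
  p=cap(n)
  for k in ('tray','square_bottle','round_bottle'):print(n,k,[(np.round(d['rect']).tolist(),round(d['confidence'],2)) for d in nets.spot_in(k,p)[:2]])
E
```

```text
{'time_s': 9.05, 'joints': [-0.482, 0.569, 1.774, -0.0, 0.805, -0.666], 'eef_pos': [490.033, -125.29, -27.828], 'ee_rot': [-0.003, 0.639, 0.769, -0.001], 'force': [1.4, -2.916, -0.799], 'grip_width': 0.601}
side tray [([321.0, 179.0, 374.0, 253.0], 0.6), ([189.0, 271.0, 222.0, 311.0], 0.54)]
side square_bottle [([336.0, 182.0, 348.0, 211.0], 0.86)]
side round_bottle [([336.0, 195.0, 360.0, 233.0], 0.57)]
top tray [([298.0, 199.0, 362.0, 256.0], 0.95), ([428.0, 107.0, 486.0, 163.0], 0.71)]
top square_bottle [([330.0, 216.0, 351.0, 231.0], 0.49)]
top round_bottle [([316.0, 224.0, 332.0, 240.0], 0.75), ([320.0, 129.0, 377.0, 157.0], 0.6)]
```

drive_tool:
  series: "0.03 0 0 0 0 0 0.6;0.08 0 0 0 0 0 0.6;0.15 0 0 0 0 0 0.6;0.22 0 0 0 0 0 0.6;0.29 0 0 0 0 0 0.6;0.36 0 0 0 0 0 0.6;0.43 0 0 0 0 0 0.6;0.5 0 0 0 0 0 0.6;0.57 0 0 0 0 0 0.6;0.64 0 0 0 0 0 0.6;0.71 0 0 0 0 0 0.6;0.78 0 0 0 0 0 0.6;0.85 0 0 0 0 0 0.6;0.92 0 0 0 0 0 0.6;0.97 0 0 0 0 0 0.6;1 0 0 0 0 0 0.6"

```text
time_s: 11.05
eef_pos: [468.2, -7.3, -27.4]
ee_rot: [-0.003, 0.639, 0.769, -0.001]
force: [0.1, -2.9, -2.1]
grip_width: 0.599
```

```bash
python3 - <<'E'
from h import *
st()
for n in('side','top'):
  p=cap(n,n+'7.png')
  for k in ('tray','square_bottle','round_bottle'):print(n,k,[(np.round(d['rect']).tolist(),round(d['confidence'],2)) for d in nets.spot_in(k,p)[:2]])
E
```

```text
{'time_s': 11.05, 'joints': [-0.267, 0.509, 1.886, 0.002, 0.753, -0.452], 'eef_pos': [468.151, -7.344, -27.376], 'ee_rot': [-0.003, 0.639, 0.769, -0.001], 'force': [0.054, -2.943, -2.066], 'grip_width': 0.599}
side tray [([316.0, 208.0, 377.0, 297.0], 0.84)]
side square_bottle [([335.0, 215.0, 348.0, 250.0], 0.62)]
side round_bottle [([335.0, 232.0, 361.0, 272.0], 0.87), ([333.0, 216.0, 348.0, 247.0], 0.17)]
top tray [([260.0, 207.0, 318.0, 264.0], 0.77)]
top square_bottle [([295.0, 223.0, 314.0, 238.0], 0.66), ([321.0, 132.0, 376.0, 156.0], 0.43)]
top round_bottle [([278.0, 228.0, 295.0, 250.0], 0.73), ([321.0, 128.0, 375.0, 159.0], 0.53)]
```

drive_tool:
  series: "0.03 0 0 0 0 0 0.6;0.08 0 0 0 0 0 0.6;0.15 0 0 0 0 0 0.6;0.22 0 0 0 0 0 0.6;0.29 0 0 0 0 0 0.6;0.36 0 0 0 0 0 0.6;0.43 0 0 0 0 0 0.6;0.5 0 0 0 0 0 0.6;0.57 0 0 0 0 0 0.6;0.64 0 0 0 0 0 0.6;0.71 0 0 0 0 0 0.6;0.78 0 0 0 0 0 0.6;0.85 0 0 0 0 0 0.6;0.92 0 0 0 0 0 0.6;0.97 0 0 0 0 0 0.6;1 0 0 0 0 0 0.6"

```text
time_s: 13.05
eef_pos: [446.3, 110.5, -26.9]
ee_rot: [-0.003, 0.639, 0.769, -0.001]
force: [1.1, -2.3, -2.4]
grip_width: 0.598
```

drive_tool:
  series: "0.03 0 0 0 0 0 0.6;0.08 0 0 0 0 0 0.6;0.13 0 0 0 0 0 0.6;0.18 0 0 0 0 0 0.6;0.22 0 0 0 0 0 0.6;0.24 0 0 0 0 0 0.6;0.25 0 0 0 0 0 0.6;0.25 0 0 0 0 0 0.6;0.2 0 0 0 0 0 0.6;0.05 0 -0.1 0 0 0 0.5;-0.1 0 -0.4 0 0 0 0.3;-0.2 0 -0.8 0 0 0 0.3;-0.3 0 -1 0 0 0 0.3;-0.3 0 -1 0 0 0 0.3"

```text
time_s: 14.45
eef_pos: [455.9, 73.3, 96.2]
ee_rot: [-0.0, 0.64, 0.768, 0.001]
force: [0.3, -0.3, -0.6]
grip_width: 0.299
```

```bash
python3 - <<'E'
from h import *
st()
for n in('side','top'):
  p=cap(n,n+'8.png')
  for k in ('tray','square_bottle','round_bottle'):print(n,k,[(np.round(d['rect']).tolist(),round(d['confidence'],2)) for d in nets.spot_in(k,p)[:2]])
a=cv2.imread('pics/side8.png')[100:400,190:430];b=cv2.imread('pics/top8.png')[90:290,220:420]
cv2.imwrite('pics/s8.png',cv2.convertScaleAbs(np.hstack([cv2.resize(a,(400,500)),cv2.resize(b,(400,400)) if 0 else np.vstack([cv2.resize(b,(400,400)),np.zeros((100,400,3),np.uint8)])]),alpha=1.5,beta=10))
plan((581.7,-18.6,180),6.6)
E
```

```text
{'time_s': 14.45, 'joints': [-0.097, 0.281, 1.814, 0.003, 1.045, -0.28], 'eef_pos': [455.859, 73.31, 96.212], 'ee_rot': [-0.0, 0.64, 0.768, 0.001], 'force': [0.26, -0.286, -0.587], 'grip_width': 0.299}
side tray [([313.0, 254.0, 381.0, 359.0], 0.57)]
side square_bottle []
side round_bottle [([332.0, 290.0, 362.0, 331.0], 0.86)]
top tray [([214.0, 215.0, 280.0, 273.0], 0.9), ([293.0, 94.0, 393.0, 193.0], 0.27)]
top square_bottle [([246.0, 231.0, 268.0, 247.0], 0.7)]
top round_bottle [([229.0, 238.0, 249.0, 255.0], 0.62)]
to (581.7, -18.6, 180) 6.6 row [-0.96, 0.906, -0.742] [-0.014, -0.008, 0.137]
```

View pics/s8.png

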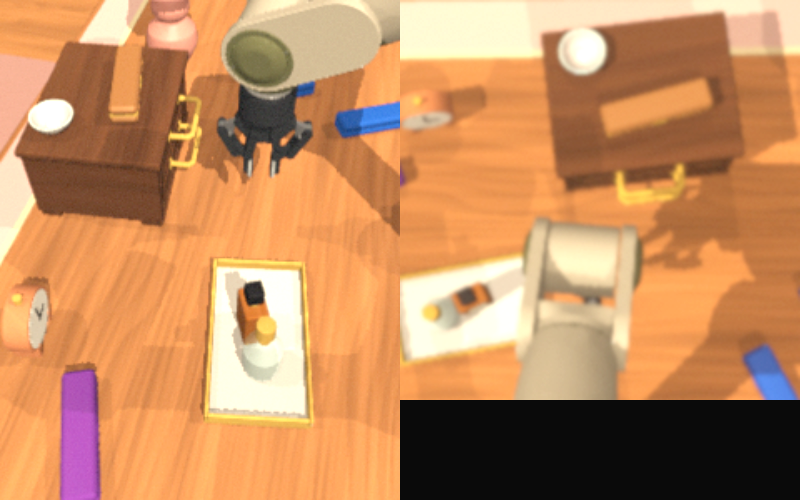

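```bash
python3 - <<'E'
from h import *
p=cap('side');t=cap('top')
for z in (127,130,135):print(z,proj(p,[(455.86,73.3,z)]).round(1))
print(atz(p,[(317.8,256),(372.4,257.2),(376.6,353.8),(313.6,352)],24).round(0)[:,:2].tolist())
print('bar mid side',atz(p,[(308.,171)],133),'top',atz(t,[(345.2,187)],133))
# bar brightness profile in the top view: yellow-ness along vertical through the bar
f=t['frame'].astype(int);y=f[:,:,0]+f[:,:,1]-2*f[:,:,2]
print((y[174:196,336:356:3]))
for x in (575,580,585,590):print(x,proj(t,[(x,-18.6-0,133)]).round(1),proj(p,[(x,-18.6,133)]).round(1))
f=p['frame'].astype(int);y=f[:,:,0]+f[:,:,1]-2*f[:,:,2];print(y[164:178:3,296:316])
plan((581.7,-18.6,140),6.6)
E
```

```text
127 [[346.1 205.1]]
130 [[346.2 204.3]]
135 [[346.3 203. ]]
[[505.0, 170.0], [370.0, 141.0], [328.0, 377.0], [458.0, 405.0]]
bar mid side [[577.68014774 -17.82441457 133.        ]] top [[577.34284467 -17.42574296 133.        ]]
[[ 81  75  71  74  69  72  71]
 [ 67  68  67  70  69  71  82]
 [ 65  68  67  70  72  70  92]
 [ 68  73  62  73  69  66  86]
 [ 64  68  64  69  69  71  84]
 [ 61  66  72  78  83  98 108]
 [ 76  76  90  98 117 132 137]
 [103 110 113 114 142 151 155]
 [139 140 141 128 160 156 159]
 [153 155 150 132 156 159 158]
 [157 162 164 160 161 161 165]
 [173 185 191 183 166 166 162]
 [196 204 206 192 169 167 165]
 [204 205 203 187 175 187 184]
 [192 195 196 182 188 199 194]
 [192 196 199 178 179 185 176]
 [198 199 184 169 166 166 143]
 [188 185 169 159 160 140 123]
 [169 163 162 160 159 128 117]
 [162 160 159 155 156 120 121]
 [156 160 155 155 140 116 113]
 [151 152 151 152 128 111 110]]
575 [[345.6 187.8]] [[309. 171.]]
580 [[345.6 186.1]] [[307.2 170.7]]
585 [[345.6 184.4]] [[305.5 170.4]]
590 [[345.5 182.8]] [[303.7 170.1]]
[[ 45  61  61  44  38  61 104 116 113 117 120 129 160 161 135 122 122 114
  118 112]
 [ 54  73  51  51  37  38  68 107 115 113 108 151 163 151 123 113 116 114
  106 113]
 [ 73  64  75  39  42  50  69 112 107 117 179 199 189 126 111 107 114 109
  116 120]
 [103 176 142  89  87  94 100 100 101 145 207 216 182 103  98 102 109 104
  113 109]
 [ 97 142 181 184 190 196 147 139 147 196 216 209 145 134 116 103 106 116
  109 117]]
to (581.7, -18.6, 140) 6.6 row [-0.96, 0.907, -0.405] [-0.012, -0.008, 0.137]
```

drive_tool:
  series: "0 0 -0.25 0 0 0.13 0.26;-0.3 0.3 -0.4 0 0 0.13 0.26;-0.6 0.55 -0.4 0 0 0.13 0.26;-0.96 0.89 -0.4 0 0 0.13 0.26;-0.96 0.89 -0.4 0 0 0.13 0.26;-0.96 0.89 -0.4 0 0 0.13 0.26"

```text
time_s: 15.55
eef_pos: [580.0, -19.6, 138.4]
ee_rot: [-0.004, 0.664, 0.747, -0.001]
force: [0.1, 0.6, 0.0]
grip_width: 0.258
```

```bash
python3 - <<'E'
from h import *
s=st();plan((580,-18.5,80),6.6)
p=cap('side','s9.png');t=cap('top','t9.png')
a=cv2.imread('pics/s9.png')[110:220,260:350]
cv2.imwrite('pics/s9c.png',cv2.convertScaleAbs(cv2.resize(a,None,fx=5,fy=5,interpolation=cv2.INTER_CUBIC),alpha=1.7,beta=20))
a=np.radians(6.6)
for o in(-12,12,-26,26):print(o,proj(p,[(s['eef_pos'][0]+o*np.cos(a),s['eef_pos'][1]+o*np.sin(a),s['eef_pos'][2]+34)]).round(1))
E
```

```text
{'time_s': 15.55, 'joints': [-0.236, 0.484, 1.395, 0.002, 1.271, -0.354], 'eef_pos': [579.959, -19.58, 138.356], 'ee_rot': [-0.004, 0.664, 0.747, -0.001], 'force': [0.132, 0.621, 0.044], 'grip_width': 0.258}
to (580, -18.5, 80) 6.6 row [0.007, 0.005, 0.486] [-0.015, -0.009, 0.005]
-12 [[311.6 159.9]]
12 [[302.5 159.2]]
-26 [[316.9 160.3]]
26 [[297.3 158.8]]
```

View pics/s9c.png

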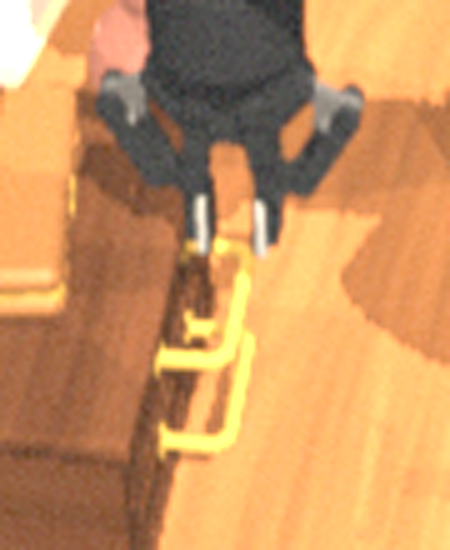

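The fingers straddle the bar, with their inner tips at side pixels (302,160) and (312,160). Next I descend and grip.

drive_tool:
  series: "0 0 0.1 0 0 0 0.26;0 0 0.2 0 0 0 0.26;0 0 0.32 0 0 0 0.26;0 0 0.44 0 0 0 0.26;0 0 0.48 0 0 0 0.26;0 0 0.48 0 0 0 0.26"

```text
time_s: 16.25
eef_pos: [578.3, -17.2, 83.9]
ee_rot: [-0.003, 0.663, 0.748, -0.001]
force: [-11.6, 1.2, 22.4]
grip_width: 0.265
```

drive_tool:
  series: "0 0 0 0 0 0 0;0 0 0 0 0 0 0;0 0 0 0 0 0 0;0 0 0 0 0 0 0;0 0 0 0 0 0 0"
  newtons: 40

```text
time_s: 16.75
eef_pos: [578.3, -16.7, 84.3]
ee_rot: [-0.003, 0.663, 0.749, -0.0]
force: [-1.6, 2.4, 10.1]
grip_width: 0.083
```

drive_tool:
  series: "0 -0.03 -0.02 0 0 0 0;0 -0.08 -0.03 0 0 0 0;0 -0.15 -0.03 0 0 0 0;0 -0.22 -0.03 0 0 0 0;0 -0.3 -0.03 0 0 0 0;0 -0.3 -0.03 0 0 0 0"

```text
time_s: 17.35
eef_pos: [538.7, -21.0, 84.6]
ee_rot: [-0.006, 0.663, 0.748, -0.003]
force: [-1.3, -5.5, -25.7]
grip_width: 0.087
```

```bash
python3 - <<'E'
from h import *
s=st();p=cap('side');t=cap('top')
for c in(p,t):print([(np.round(d['rect']).tolist(),round(d['confidence'],2)) for d in nets.spot_in('top_drawer',c)[:2]])
E
```

```text
{'time_s': 17.35, 'joints': [-0.257, 0.46, 1.586, 0.0, 1.11, -0.377], 'eef_pos': [538.678, -20.975, 84.618], 'ee_rot': [-0.006, 0.663, 0.748, -0.003], 'force': [-1.255, -5.492, -25.724], 'grip_width': 0.087}
[([286.0, 155.0, 325.0, 211.0], 0.92)]
[([311.0, 176.0, 385.0, 193.0], 0.56)]
```

drive_tool:
  series: "0 -0.05 0.02 0 0 0 0;0 -0.12 0.03 0 0 0 0;0 -0.2 0.03 0 0 0 0;0 -0.29 0.03 0 0 0 0;0 -0.38 0.03 0 0 0 0;0 -0.47 0.03 0 0 0 0;0 -0.56 0.03 0 0 0 0;0 -0.65 0.03 0 0 0 0;0 -0.74 0.03 0 0 0 0;0 -0.82 0.03 0 0 0 0;0 -0.87 0.03 0 0 0 0;0 -0.89 0.03 0 0 0 0;0 -0.89 0.03 0 0 0 0"

```text
time_s: 18.85
eef_pos: [433.7, -32.8, 84.2]
ee_rot: [-0.005, 0.663, 0.748, -0.001]
force: [-1.8, 6.8, 14.1]
grip_width: 0.079
```

```bash
python3 - <<'E'
from h import *
s=st();p=cap('side');t=cap('top')
for c in(p,t):print([(np.round(d['rect']).tolist(),round(d['confidence'],2)) for d in nets.spot_in('top_drawer',c)[:2]])
E
```

```text
{'time_s': 18.85, 'joints': [-0.347, 0.251, 1.893, 0.002, 1.008, -0.469], 'eef_pos': [433.665, -32.767, 84.249], 'ee_rot': [-0.005, 0.663, 0.748, -0.001], 'force': [-1.794, 6.758, 14.06], 'grip_width': 0.079}
[]
[([311.0, 174.0, 391.0, 226.0], 0.63)]
```

drive_tool:
  series: "0 0 -0.01 0 0 0 0.28;0 0 -0.01 0 0 0 0.28;0 0 -0.01 0 0 0 0.28;0 0 -0.2 0 0 0 0.28;0 0 -0.5 0 0 0 0.28;0 0 -0.9 0 0 0 0.6;0 0 -1 0 0 0 0.9;0 0 -1 0 0 0 0.95;0 0 -1 0 0 0 0.95"

```text
time_s: 19.95
eef_pos: [434.4, -33.2, 203.2]
ee_rot: [-0.006, 0.663, 0.748, -0.002]
force: [0.8, 0.0, 0.0]
grip_width: 0.937
```

```bash
python3 - <<'E'
from h import *
s=st();p=cap('side','s10.png');t=cap('top','t10.png')
for n in('top_drawer','spectacle_case','tray','square_bottle','round_bottle'):
  for c in(p,t):print(n,[(np.round(d['rect']).tolist(),round(d['confidence'],2)) for d in nets.spot_in(n,c)[:3]])
plan((697,-25,205),16)
E
```

```text
{'time_s': 19.95, 'joints': [-0.348, 0.113, 1.72, 0.001, 1.321, -0.469], 'eef_pos': [434.412, -33.206, 203.182], 'ee_rot': [-0.006, 0.663, 0.748, -0.002], 'force': [0.775, 0.037, 0.0], 'grip_width': 0.937}
top_drawer [([287.0, 142.0, 363.0, 212.0], 0.59)]
top_drawer [([307.0, 172.0, 387.0, 229.0], 0.79)]
spectacle_case [([351.0, 121.0, 380.0, 158.0], 0.85), ([393.0, 157.0, 445.0, 185.0], 0.82), ([222.0, 320.0, 252.0, 400.0], 0.72)]
spectacle_case [([322.0, 130.0, 378.0, 157.0], 0.96), ([420.0, 210.0, 472.0, 245.0], 0.77), ([174.0, 168.0, 222.0, 200.0], 0.74)]
tray [([312.0, 253.0, 379.0, 357.0], 0.94), ([286.0, 142.0, 365.0, 219.0], 0.29)]
tray [([212.0, 213.0, 292.0, 274.0], 0.72), ([308.0, 171.0, 388.0, 225.0], 0.17)]
square_bottle [([333.0, 270.0, 352.0, 302.0], 0.78)]
square_bottle [([246.0, 230.0, 268.0, 248.0], 0.56)]
round_bottle [([333.0, 289.0, 362.0, 333.0], 0.79), ([286.0, 141.0, 367.0, 217.0], 0.21)]
round_bottle [([231.0, 240.0, 250.0, 256.0], 0.68)]
to (697, -25, 205) 16 row [-0.194, 2.176, -0.027] [-0.017, -0.013, -0.317]
```

drive_tool:
  series: "-0.1 1 -0.03 0 0 -0.3 0.95;-0.1 1 -0.03 0 0 -0.3 0.95;-0.1 1 -0.03 0 0 -0.3 0.95;-0.1 1 -0.03 0 0 -0.3 0.95"

```text
time_s: 20.95
eef_pos: [557.1, -30.8, 205.6]
ee_rot: [-0.006, 0.605, 0.796, -0.001]
force: [-0.6, -0.4, -0.4]
grip_width: 0.948
```

```bash
python3 -c "
from h import *
plan((697,-25,205),16)"
```

```text
to (697, -25, 205) 16 row [-0.266, 1.136, -0.007] [-0.017, -0.016, -0.016]
```

drive_tool:
  series: "-0.23 1 0 -0.01 -0.01 0 0.95;-0.23 1 0 -0.01 -0.01 0 0.95;-0.23 1 0 -0.01 -0.01 0 0.95;-0.23 1 0 -0.01 -0.01 0 0.95"

```text
time_s: 21.35
eef_pos: [681.1, -25.1, 202.5]
ee_rot: [-0.003, 0.605, 0.796, -0.001]
force: [-1.1, 0.3, 0.1]
grip_width: 0.949
```

```bash
python3 - <<'E'
from h import *
s=st();plan((697,-25,138),16)
p=cap('side','s11.png');t=cap('top','t11.png')
a=cv2.imread('pics/s11.png')[60:230,210:400];b=cv2.imread('pics/t11.png')[90:250,280:410]
cv2.imwrite('pics/s11c.png',cv2.convertScaleAbs(np.hstack([cv2.resize(a,(456,408),interpolation=cv2.INTER_CUBIC),cv2.resize(b,(331,408),interpolation=cv2.INTER_CUBIC)]),alpha=1.7,beta=20))
E
```

```text
{'time_s': 21.35, 'joints': [-0.209, 0.682, 0.906, 0.001, 1.56, -0.481], 'eef_pos': [681.119, -25.139, 202.457], 'ee_rot': [-0.003, 0.605, 0.796, -0.001], 'force': [-1.12, 0.336, 0.095], 'grip_width': 0.949}
to (697, -25, 138) 16 row [-0.036, 0.131, 0.536] [-0.01, -0.007, -0.015]
```

drive_tool:
  series: "-0.03 0.13 0 0 0 0 0.95;-0.03 0.13 0.15 0 0 0 0.95;-0.03 0.13 0.3 0 0 0 0.95;-0.03 0.13 0.42 0 0 0 0.95;-0.03 0.13 0.5 0 0 0 0.95;-0.03 0.13 0.53 0 0 0 0.95;-0.03 0.13 0.53 0 0 0 0.95"

```text
time_s: 22.15
eef_pos: [694.7, -24.5, 140.9]
ee_rot: [-0.003, 0.605, 0.796, -0.001]
force: [0.4, 0.0, -0.3]
grip_width: 0.951
```

drive_tool:
  series: "0 0 0 0 0 0 0;0 0 0 0 0 0 0;0 0 0 0 0 0 0;0 0 0 0 0 0 0;0 0 0 0 0 0 0;0 0 0 0 0 0 0;0 0 0 0 0 0 0;0 0 0 0 0 0 0"
  newtons: 30

```text
time_s: 22.95
eef_pos: [695.0, -24.6, 141.7]
ee_rot: [-0.002, 0.605, 0.796, -0.001]
force: [-1.4, 0.0, 6.1]
grip_width: 0.523
```

drive_tool:
  series: "0 0 -0.1 0 0 0 0;0 0 -0.25 0 0 0 0;0 0 -0.45 0 0 0 0;0 0 -0.6 0 0 0 0;0 0 -0.6 0 0 0 0"

```text
time_s: 23.45
eef_pos: [696.1, -24.8, 216.8]
ee_rot: [0.0, 0.605, 0.796, 0.001]
force: [0.1, 0.6, -0.8]
grip_width: 0.521
```

```bash
python3 - <<'E'
from h import *
s=st();plan((544,-22.5,205),6.6)
t=cap('top');p=cap('side')
for c in(p,t):print([(np.round(d['rect']).tolist(),round(d['confidence'],2)) for d in nets.spot_in('spectacle_case',c)[:4]])
E
```

```text
{'time_s': 23.45, 'joints': [-0.204, 0.715, 0.814, 0.001, 1.612, -0.475], 'eef_pos': [696.14, -24.799, 216.766], 'ee_rot': [0.0, 0.605, 0.796, 0.001], 'force': [0.116, 0.629, -0.77], 'grip_width': 0.521}
to (544, -22.5, 205) 6.6 row [0.358, -1.216, 0.097] [0.002, -0.001, 0.312]
[([226.0, 321.0, 249.0, 400.0], 0.84), ([251.0, 105.0, 271.0, 150.0], 0.77), ([353.0, 120.0, 382.0, 156.0], 0.76), ([390.0, 161.0, 441.0, 182.0], 0.66)]
[([394.0, 261.0, 429.0, 313.0], 0.92), ([335.0, 126.0, 372.0, 141.0], 0.73), ([421.0, 211.0, 469.0, 246.0], 0.71), ([174.0, 166.0, 224.0, 202.0], 0.57)]
```

drive_tool:
  series: "0.05 -0.15 0 0 0 0.05 0;0.12 -0.4 0 0 0 0.15 0;0.22 -0.7 0 0 0 0.25 0;0.3 -0.95 0 0 0 0.31 0;0.31 -1 0 0 0 0.31 0;0.31 -1 0 0 0 0.31 0"

```text
time_s: 24.25
eef_pos: [568.8, -20.9, 212.8]
ee_rot: [-0.003, 0.665, 0.747, -0.001]
force: [0.2, -0.7, -0.5]
grip_width: 0.519
```

```bash
python3 - <<'E'
from h import *
s=st();plan((544,-22.5,150),6.6)
t=cap('top','t12.png');p=cap('side','s12.png')
for n in ('spectacle_case','top_drawer'):
 for c in(p,t):print(n,[(np.round(d['rect']).tolist(),round(d['confidence'],2)) for d in nets.spot_in(n,c)[:4]])
# predicted corners of held case bottom/top
a=np.radians(6.6);e=s['eef_pos'];zb=165+e[2]-141.7
C=[(e[0]+x*np.cos(a)-y*np.sin(a),e[1]+x*np.sin(a)+y*np.cos(a),z) for z in(zb,zb+34) for x in(-22,22) for y in(-80,80)]
for c in(p,t):u=proj(c,C);print('pred',u.min(0).round(0),u.max(0).round(0))
E
```

```text
{'time_s': 24.25, 'joints': [-0.243, 0.403, 1.319, 0.0, 1.426, -0.359], 'eef_pos': [568.781, -20.92, 212.783], 'ee_rot': [-0.003, 0.665, 0.747, -0.001], 'force': [0.172, -0.677, -0.549], 'grip_width': 0.519}
to (544, -22.5, 150) 6.6 row [0.009, -0.203, 0.525] [-0.013, -0.006, 0.002]
spectacle_case [([298.0, 117.0, 318.0, 160.0], 0.86), ([224.0, 322.0, 251.0, 399.0], 0.78), ([391.0, 160.0, 442.0, 183.0], 0.73), ([353.0, 122.0, 384.0, 159.0], 0.63)]
spectacle_case [([172.0, 166.0, 222.0, 201.0], 0.68), ([330.0, 177.0, 367.0, 189.0], 0.64), ([418.0, 210.0, 471.0, 248.0], 0.62), ([387.0, 264.0, 428.0, 316.0], 0.62)]
top_drawer [([288.0, 142.0, 360.0, 216.0], 0.91)]
top_drawer [([309.0, 179.0, 391.0, 233.0], 0.62), ([290.0, 94.0, 392.0, 234.0], 0.23)]
pred [297. 110.] [323. 163.]
pred [318. 170.] [380. 195.]
```

drive_tool:
  series: "0 -0.2 0.1 0 0 0 0;0 -0.2 0.3 0 0 0 0;0 -0.2 0.52 0 0 0 0;0 -0.2 0.72 0 0 0 0;0 -0.2 0.82 0 0 0 0;0 -0.2 0.82 0 0 0 0"

```text
time_s: 25.15
eef_pos: [544.8, -23.4, 112.8]
ee_rot: [-0.005, 0.665, 0.747, -0.002]
force: [-0.2, -0.0, -0.3]
grip_width: 0.516
```

```bash
python3 - <<'E'
from h import *
s=st();plan((544,-22.5,76),6.6);p=cap('side','s13.png');t=cap('top','t13.png')
a=cv2.imread('pics/s13.png')[100:230,250:390];b=cv2.imread('pics/t13.png')[120:250,290:410]
cv2.imwrite('pics/s13c.png',cv2.convertScaleAbs(np.hstack([cv2.resize(a,(431,400),interpolation=cv2.INTER_CUBIC),cv2.resize(b,(369,400),interpolation=cv2.INTER_CUBIC)]),alpha=1.7,beta=20))
E
```

```text
{'time_s': 25.15, 'joints': [-0.258, 0.437, 1.539, 0.0, 1.176, -0.375], 'eef_pos': [544.781, -23.391, 112.751], 'ee_rot': [-0.005, 0.665, 0.747, -0.002], 'force': [-0.174, -0.03, -0.306], 'grip_width': 0.516}
to (544, -22.5, 76) 6.6 row [0.007, -0.003, 0.306] [-0.018, -0.008, 0.003]
```

View pics/s13c.png

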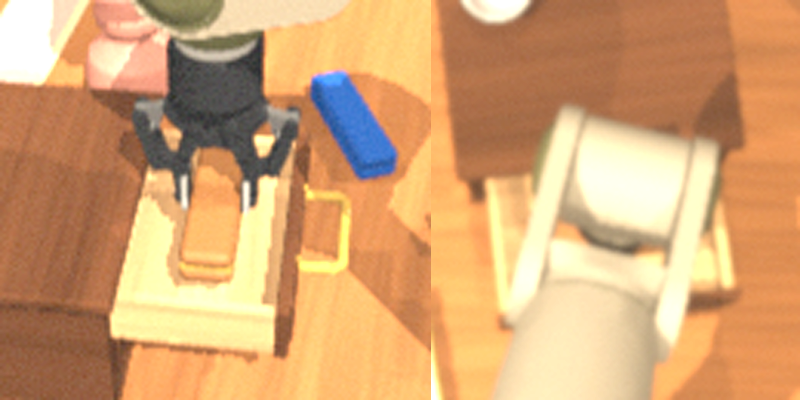

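The case hangs level and aligned over the open drawer, with its left end at side pixel (317,189) inside the side wall. Now I lower it.

drive_tool:
  series: "0 0 0.06 0 0 0 0;0 0 0.12 0 0 0 0;0 0 0.18 0 0 0 0;0 0 0.22 0 0 0 0;0 0 0.25 0 0 0 0;0 0 0.27 0 0 0 0;0 0 0.28 0 0 0 0;0 0 0.28 0 0 0 0"

```text
time_s: 26.05
eef_pos: [545.7, -23.6, 81.3]
ee_rot: [-0.003, 0.665, 0.747, -0.001]
force: [1.2, 0.4, -1.1]
grip_width: 0.52
```

drive_tool:
  series: "0 0 0.01 0 0 0 0;0 0 0.02 0 0 0 0;0 0 0.025 0 0 0 0;0 0 0.025 0 0 0 0"

```text
time_s: 26.45
eef_pos: [545.7, -23.6, 78.3]
ee_rot: [-0.003, 0.665, 0.747, -0.001]
force: [0.7, -0.1, -1.3]
grip_width: 0.52
```

drive_tool:
  series: "0 0 0.01 0 0 0 0;0 0 0.018 0 0 0 0;0 0 0.025 0 0 0 0;0 0 0.025 0 0 0 0"

```text
time_s: 26.85
eef_pos: [545.9, -23.5, 75.6]
ee_rot: [-0.002, 0.665, 0.747, -0.001]
force: [-1.4, 1.5, 3.6]
grip_width: 0.518
```

drive_tool:
  series: "0 0 0.01 0 0 0 0;0 0 0.018 0 0 0 0;0 0 0.018 0 0 0 0"

```text
time_s: 27.15
eef_pos: [547.3, -23.5, 75.6]
ee_rot: [-0.001, 0.665, 0.747, 0.0]
force: [-0.8, 2.5, 15.0]
grip_width: 0.515
```

drive_tool:
  series: "0 0 -0.01 0 0 0 0.55;0 0 -0.01 0 0 0 0.62;0 0 -0.01 0 0 0 0.7;0 0 -0.01 0 0 0 0.7;0 0 -0.1 0 0 0 0.7;0 0 -0.25 0 0 0 0.7;0 0 -0.5 0 0 0 0.7;0 0 -0.8 0 0 0 0.7;0 0 -1 0 0 0 0.3;0 0 -1 0 0 0 0"

```text
time_s: 28.15
eef_pos: [548.8, -23.9, 199.7]
ee_rot: [0.002, 0.665, 0.747, 0.002]
force: [0.3, 0.1, 0.3]
grip_width: 0.37
```

```bash
python3 - <<'E'
from h import *
s=st();p=cap('side','s14.png');t=cap('top','t14.png')
for n in('spectacle_case','top_drawer','tray'):
  for c in(p,t):print(n,[(np.round(d['rect']).tolist(),round(d['confidence'],2)) for d in nets.spot_in(n,c)[:4]])
a=np.radians(6.6)
C=[(545.7+x*np.cos(a)-y*np.sin(a),-23.5+x*np.sin(a)+y*np.cos(a),z) for z in(99,133) for x in(-22,22) for y in(-80,80)]
for c in(p,t):u=proj(c,C);print('pred',u.min(0).round(0),u.max(0).round(0))
plan((400,-37,195),6.6)
E
```

```text
{'time_s': 28.15, 'joints': [-0.258, 0.358, 1.417, 0.001, 1.361, -0.375], 'eef_pos': [548.835, -23.947, 199.743], 'ee_rot': [0.002, 0.665, 0.747, 0.002], 'force': [0.324, 0.069, 0.295], 'grip_width': 0.37}
spectacle_case [([392.0, 160.0, 445.0, 181.0], 0.97), ([308.0, 155.0, 330.0, 197.0], 0.88), ([224.0, 321.0, 248.0, 400.0], 0.87), ([350.0, 120.0, 383.0, 159.0], 0.79)]
spectacle_case [([418.0, 209.0, 472.0, 246.0], 0.96), ([389.0, 261.0, 429.0, 314.0], 0.91), ([175.0, 167.0, 224.0, 203.0], 0.8), ([331.0, 192.0, 365.0, 206.0], 0.74)]
top_drawer [([288.0, 142.0, 361.0, 214.0], 0.57)]
top_drawer [([312.0, 179.0, 389.0, 225.0], 0.82)]
tray [([201.0, 124.0, 364.0, 236.0], 0.74), ([312.0, 254.0, 381.0, 360.0], 0.72)]
tray [([215.0, 214.0, 294.0, 274.0], 0.84)]
pred [308. 152.] [331. 203.]
pred [320. 187.] [375. 210.]
to (400, -37, 195) 6.6 row [0.031, -1.231, 0.002] [-0.004, -0.004, 0.003]
```

drive_tool:
  series: "0.02 -0.4 0 0 0 0 0;0.02 -0.8 0 0 0 0 0;0.02 -1 0 0 0 0 0;0.02 -1 0 0 0 0 0;0.02 -1 0 0 0 0 0"

```text
time_s: 29.05
eef_pos: [428.0, -35.3, 195.4]
ee_rot: [-0.001, 0.665, 0.747, 0.0]
force: [-0.2, -0.9, -0.5]
grip_width: 0.001
```

```bash
python3 -c "
from h import *
st();plan((395,-39,84),6.6)"
```

```text
{'time_s': 29.05, 'joints': [-0.357, 0.099, 1.756, 0.001, 1.289, -0.474], 'eef_pos': [427.955, -35.281, 195.396], 'ee_rot': [-0.001, 0.665, 0.747, 0.0], 'force': [-0.156, -0.886, -0.481], 'grip_width': 0.001}
to (395, -39, 84) 6.6 row [-0.001, -0.275, 0.929] [-0.003, -0.004, 0.002]
```

drive_tool:
  series: "0 -0.33 0 0 0 0 0;0 -0.33 0 0 0 0 0;0 -0.33 0.3 0 0 0 0;0 -0.33 0.6 0 0 0 0;0 -0.33 0.9 0 0 0 0;0 -0.33 0.93 0 0 0 0;0 -0.33 0.93 0 0 0 0"

```text
time_s: 29.75
eef_pos: [389.2, -39.8, 84.1]
ee_rot: [-0.002, 0.665, 0.747, -0.0]
force: [0.5, -0.2, 0.5]
grip_width: -0.002
```

drive_tool:
  series: "0 0.08 0 0 0 0 0;0 0.14 0 0 0 0 0;0 0.18 0 0 0 0 0;0 0.22 0 0 0 0 0;0 0.26 0 0 0 0 0;0 0.31 0 0 0 0 0;0 0.37 0 0 0 0 0;0 0.44 0 0 0 0 0;0 0.51 0 0 0 0 0;0 0.58 0 0 0 0 0;0 0.65 0 0 0 0 0;0 0.72 0 0 0 0 0;0 0.79 0 0 0 0 0;0 0.86 0 0 0 0 0;0 0.93 0 0 0 0 0;0 0.98 0 0 0 0 0;0 1 0 0 0 0 0"

```text
time_s: 31.45
eef_pos: [508.8, -25.6, 83.6]
ee_rot: [-0.002, 0.665, 0.747, 0.0]
force: [-1.6, -2.9, 0.7]
grip_width: -0.003
```

```bash
python3 - <<'E'
from h import *
s=st();p=cap('side');t=cap('top')
for n in('spectacle_case','top_drawer'):
  for c in(p,t):print(n,[(np.round(d['rect']).tolist(),round(d['confidence'],2)) for d in nets.spot_in(n,c)[:4]])
E
```

```text
{'time_s': 31.45, 'joints': [-0.282, 0.396, 1.687, 0.002, 1.062, -0.399], 'eef_pos': [508.838, -25.64, 83.622], 'ee_rot': [-0.002, 0.665, 0.747, 0.0], 'force': [-1.577, -2.908, 0.654], 'grip_width': -0.003}
spectacle_case [([227.0, 320.0, 250.0, 399.0], 0.86), ([391.0, 158.0, 442.0, 184.0], 0.72), ([350.0, 123.0, 381.0, 159.0], 0.66), ([312.0, 256.0, 379.0, 361.0], 0.6)]
spectacle_case [([172.0, 170.0, 223.0, 199.0], 0.96), ([392.0, 264.0, 430.0, 314.0], 0.74), ([425.0, 103.0, 488.0, 162.0], 0.73), ([420.0, 210.0, 468.0, 243.0], 0.63)]
top_drawer [([285.0, 141.0, 326.0, 211.0], 0.58)]
top_drawer [([309.0, 172.0, 388.0, 197.0], 0.89)]
```

drive_tool:
  series: "0 0.04 0 0 0 0 0;0 0.1 0 0 0 0 0;0 0.17 0 0 0 0 0;0 0.24 0 0 0 0 0;0 0.31 0 0 0 0 0;0 0.36 0 0 0 0 0;0 0.39 0 0 0 0 0;0 0.42 0 0 0 0 0;0 0.42 0 0 0 0 0"

```text
time_s: 32.65
eef_pos: [558.7, -19.8, 83.7]
ee_rot: [-0.001, 0.665, 0.747, 0.0]
force: [-0.5, -0.6, -0.1]
grip_width: 0.009
```

drive_tool:
  series: "0 0.015 0 0 0 0 0;0 0.03 0 0 0 0 0;0 0.045 0 0 0 0 0;0 0.045 0 0 0 0 0"

```text
time_s: 33.05
eef_pos: [562.8, -19.2, 83.6]
ee_rot: [-0.003, 0.665, 0.747, -0.001]
force: [-9.4, -1.4, 3.2]
grip_width: -0.003
```

drive_tool:
  series: "0 0.015 0 0 0 0 0;0 0.03 0 0 0 0 0;0 0.045 0 0 0 0 0;0 0.045 0 0 0 0 0"

```text
time_s: 33.45
eef_pos: [563.0, -19.1, 83.6]
ee_rot: [-0.008, 0.664, 0.747, -0.006]
force: [-31.4, -5.5, 18.4]
grip_width: -0.002
```

drive_tool:
  series: "0 0.03 0 0 0 0 0;0 0.05 0 0 0 0 0;0 0.05 0 0 0 0 0"

```text
time_s: 33.75
eef_pos: [562.4, -19.2, 83.7]
ee_rot: [-0.014, 0.664, 0.747, -0.012]
force: [-40.0, -6.9, 24.0]
grip_width: 0.001
```

drive_tool:
  series: "0 -0.1 0 0 0 0 0;0 -0.3 0 0 0 0 0;0 -0.6 0 0 0 0 0;0 -0.9 -0.2 0 0 0 0;0 -1 -0.6 0 0 0 0;0 -1 -0.9 0 0 0 0;0 -1 -0.9 0 0 0 0"

```text
time_s: 34.45
eef_pos: [449.4, -34.0, 200.7]
ee_rot: [-0.009, 0.664, 0.747, -0.01]
force: [0.8, 0.2, -0.9]
grip_width: -0.002
```

```bash
python3 - <<'E'
from h import *
s=st();p=cap('side','s15.png');t=cap('top','t15.png')
for n in('top_drawer','tray','square_bottle','round_bottle','lamp','alarm_clock','trinket_dish'):
  for c in(p,t):print(n,[(np.round(d['rect']).tolist(),round(d['confidence'],2)) for d in nets.spot_in(n,c)[:2]])
# bar centre compare to the start picture: yellow profile in both
f=lambda im:(im.astype(int)[:,:,0]+im.astype(int)[:,:,1]-2*im.astype(int)[:,:,2])
A=cv2.imread('pics/side0.png')[:,:,::-1];B=p['frame']
for r in(166,170,174):print('start',f(A)[r,296:318],'\nnow  ',f(B)[r,296:318])
A=cv2.imread('pics/top0.png')[:,:,::-1];B=t['frame']
for c in(334,346,356):print('start',f(A)[172:196,c],'\nnow  ',f(B)[172:196,c])
E
```

```text
{'time_s': 34.45, 'joints': [-0.329, 0.159, 1.673, -0.011, 1.334, -0.444], 'eef_pos': [449.362, -34.002, 200.706], 'ee_rot': [-0.009, 0.664, 0.747, -0.01], 'force': [0.846, 0.195, -0.88], 'grip_width': -0.002}
top_drawer [([289.0, 155.0, 309.0, 203.0], 0.62)]
top_drawer [([310.0, 172.0, 378.0, 190.0], 0.71)]
tray [([198.0, 128.0, 313.0, 234.0], 0.73), ([313.0, 255.0, 381.0, 360.0], 0.61)]
tray [([212.0, 215.0, 292.0, 272.0], 0.96)]
square_bottle [([335.0, 268.0, 350.0, 300.0], 0.66), ([206.0, 162.0, 233.0, 180.0], 0.34)]
square_bottle [([243.0, 231.0, 267.0, 247.0], 0.72), ([300.0, 103.0, 322.0, 124.0], 0.29)]
round_bottle [([333.0, 290.0, 361.0, 332.0], 0.85)]
round_bottle [([231.0, 238.0, 250.0, 254.0], 0.65)]
lamp [([272.0, 47.0, 315.0, 136.0], 0.8)]
lamp [([427.0, 103.0, 487.0, 163.0], 0.71)]
alarm_clock [([190.0, 271.0, 221.0, 314.0], 0.63)]
alarm_clock [([214.0, 136.0, 247.0, 156.0], 0.8)]
trinket_dish [([205.0, 162.0, 234.0, 179.0], 0.9)]
trinket_dish [([301.0, 104.0, 325.0, 125.0], 0.9)]
start [ 50  65  55  45  34  51 114 137 141 134 135 171 188 172 136 143 134 140
 130 133 1
[... 428 characters left out ...]
1 144 152 148 186 200 183 147 146 149 146 154 151
 157 152 155 159]
start [ 86  82  71  60  60  61  57  57  70  88 121 137 144 156 180 187 177 174
 179 173 158 145 142 139] 
now   [ 90  82  70  64  58  56  58  58  71 100 130 151 160 175 190 191 175 173
 179 161 124  93  76  73]
start [ 81  67  61  60  61  61  65  81  97 118 130 137 160 184 188 180 175 180
 168 148 142 141 140 140] 
now   [ 81  71  70  73  70  67  67  84 107 131 143 151 173 173 133  87  78  81
  78  76  79  83  82  81]
start [ 83  79  83 100 125 131 127 125 130 141 149 175 191 190 184 180 177 161
 147 145 145 147 143 138] 
now   [ 80  78  83 108 133 145 136 136 145 153 165 191 204 195 186 194 197 174
 143 106  73  64  64  68]
```

```bash
python3 -c "
from h import *
print(ctrl.finish_job())"
```

```text
the job is handed in; nothing more can be done
None
```

The spectacle case is in the top drawer, the drawer is shut and the job is handed in. It took about 34.5 s of robot time.

**What I did:**
- I slid the tray about 275 mm to the left with both bottles standing on it.
- I pulled the drawer out by its handle, about 147 mm.
- I laid the case on the drawer floor, letting go only after the arm felt contact.
- I pushed the drawer in until it met a hard stop at 30–40 N.

**Last checks:**
- **Drawer:** the handle is back where it was at the start, within a pixel or so (1–3 mm). It stands level with the lower drawer's handle, judged from the start picture. With the hard stop, I take it as fully shut.
- **Tray and bottles:** both bottles are still detected as standing. The tray's near end is about 60 mm clear of the drawer's path.
- **Lamp, clock and dish:** all still where they were, within detection noise.
- **Robot:** clear of everything at hand-in.

**What went wrong or disagreed:**
- **First tray push:** it failed because the reported tool height was about 31 mm lower than the fingers really were. The fingers passed over the rim and pushed the square bottle about 25 mm across the tray. It stayed upright, and I corrected for the offset from then on.
- **Handle grasp:** a finger rubbed something, probably the chest's top edge, with about 22 N.
- **Case inside the drawer:** I confirmed its position just after release with the detector, but could not see it once the drawer was shut.

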